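Fill the open places of a banana drying tray

TASK

Finish loading the white drying tray, sorted by size so that each panel dries evenly: each of its four floor panels has an empty place in its middle, between two bananas already laid; put the two long whole peeled bananas in the places between long ones and the two short whole peeled bananas in the places between short ones. Each lies flat in the middle of its place, parallel to its two neighbours (either end may point forward), set down and not dropped. Leave the broken piece and the unpeeled banana where they are on the table.

Things in the scene. Friction and masses are not known exactly. Their poses are not given: they have to be found in the camera images.
- long_banana_1: Whole peeled long banana, cream, curved in the level plane, tapered at both ends: 112 mm long, 29 mm wide and high at its middle, 60 to 98 g, rigid. Loose on the table (z = 0), right of the tray. Origin: on its underside, mid-length; grip there (middle 44 mm straight, upright sides). x along it, y across (to the outside of the curve), z up. Both long ones are alike.
- long_banana_2: Whole peeled long banana, cream, curved in the level plane, tapered at both ends: 112 mm long, 29 mm wide and high at its middle, 60 to 98 g, rigid. Loose on the table (z = 0), right of the tray. Origin: on its underside, mid-length; grip there (middle 44 mm straight, upright sides). x along it, y across (to the outside of the curve), z up. Both long ones are alike.
- short_banana_1: Whole peeled short banana, cream, curved in the level plane, tapered at both ends: 76 mm long, 28 mm wide and high at its middle, 36 to 59 g, rigid. Loose on the table (z = 0), right of the tray. Origin: on its underside, mid-length; grip there (middle 30 mm straight, upright sides). x along it, y across (to the outside of the curve), z up. Both short ones are alike.
- short_banana_2: Whole peeled short banana, cream, curved in the level plane, tapered at both ends: 76 mm long, 28 mm wide and high at its middle, 36 to 59 g, rigid. Loose on the table (z = 0), right of the tray. Origin: on its underside, mid-length; grip there (middle 30 mm straight, upright sides). x along it, y across (to the outside of the curve), z up. Both short ones are alike.
- long_panel_1: White perforated floor panel (138 x 170 mm, one of 2 x 2) in the white tray (walls 60 mm high). Two long bananas are stuck fast on it, parallel, an empty place between them. Origin: on the panel's top (10 mm above the table), centre of the empty place. x along the laid bananas, y across, z up; their middles at y = -56, +56 mm, 83 mm clear between. Both long panels are alike.
- long_panel_2: White perforated floor panel (138 x 170 mm, one of 2 x 2) in the white tray (walls 60 mm high). Two long bananas are stuck fast on it, parallel, an empty place between them. Origin: on the panel's top (10 mm above the table), centre of the empty place. x along the laid bananas, y across, z up; their middles at y = -56, +56 mm, 83 mm clear between. Both long panels are alike.
- short_panel_1: White perforated floor panel (138 x 170 mm, one of 2 x 2) in the white tray (walls 60 mm high). Two short bananas are stuck fast on it, parallel, an empty place between them. Origin: on the panel's top (10 mm above the table), centre of the empty place. x along the laid bananas, y across, z up; their middles at y = -56, +56 mm, 84 mm clear between. Both short panels are alike.
- short_panel_2: White perforated floor panel (138 x 170 mm, one of 2 x 2) in the white tray (walls 60 mm high). Two short bananas are stuck fast on it, parallel, an empty place between them. Origin: on the panel's top (10 mm above the table), centre of the empty place. x along the laid bananas, y across, z up; their middles at y = -56, +56 mm, 84 mm clear between. Both short panels are alike.
- broken_piece: a broken-off half of a peeled banana, 56 mm long, 29 mm thick, one end a tapered tip, the other (+x) a blunt flat break; lies loose on the table among the whole ones. Not to be dried; stays where it is. Origin: on its underside, below its middle; x along it.
- unpeeled_banana: a banana still in its yellow peel, with a stem stub at the +x end, about 135 mm long, 35 mm thick; lies loose on the table among the peeled ones. Not to be dried; stays where it is. Origin: on its underside, below its middle; x along it.
Mind the look-alikes: they are no part of the job. What is shaped like the short_banana_2 but yellow is not meant. Leave any turquoise look-alike of the long_banana_2 alone.

How it is judged:
At the end, for the whole second after the job is handed in: Each empty place holds one whole banana of its panel's size, flat on the panel, middle within 15 mm along and 12 mm across of the place's centre, parallel to its neighbours within 0.25 rad, released, at rest; broken piece and unpeeled banana within 20 mm of their starts ((((x of long_banana_1 in the frame of long_panel_1 between -0.015 and 0.015 m and y of long_banana_1 in the frame of long_panel_1 between -0.012 and 0.012 m and z of long_banana_1 in the frame of long_panel_1 between -0.004 and 0.006 m and angle between the x axis of long_banana_1 and the x axis of long_panel_1, either way round below 0.25 rad and angle between long_banana_1's own z axis and vertical below 0.2 rad) and (x of long_banana_2 in the frame of long_panel_2 between -0.015 and 0.015 m and y of long_banana_2 in the frame of long_panel_2 between -0.012 and 0.012 m and z of long_banana_2 in the frame of long_panel_2 between -0.004 and 0.006 m and angle between the x axis of long_banana_2 and the x axis of long_panel_2, either way round below 0.25 rad and angle between long_banana_2's own z axis and vertical below 0.2 rad)) or ((x of long_banana_1 in the frame of long_panel_2 between -0.015 and 0.015 m and y of long_banana_1 in the frame of long_panel_2 between -0.012 and 0.012 m and z of long_banana_1 in the frame of long_panel_2 between -0.004 and 0.006 m and angle between the x axis of long_banana_1 and the x axis of long_panel_2, either way round below 0.25 rad and angle between long_banana_1's own z axis and vertical below 0.2 rad) and (x of long_banana_2 in the frame of long_panel_1 between -0.015 and 0.015 m and y of long_banana_2 in the frame of long_panel_1 between -0.012 and 0.012 m and z of long_banana_2 in the frame of long_panel_1 between -0.004 and 0.006 m and angle between the x axis of long_banana_2 and the x axis of long_panel_1, either way round below 0.25 rad and angle between long_banana_2's own z axis and vertical below 0.2 rad))) and (((x of short_banana_1 in the frame of short_panel_1 between -0.015 and 0.015 m and y of short_banana_1 in the frame of short_panel_1 between -0.012 and 0.012 m and z of short_banana_1 in the frame of short_panel_1 between -0.004 and 0.006 m and angle between the x axis of short_banana_1 and the x axis of short_panel_1, either way round below 0.25 rad and angle between short_banana_1's own z axis and vertical below 0.2 rad) and (x of short_banana_2 in the frame of short_panel_2 between -0.015 and 0.015 m and y of short_banana_2 in the frame of short_panel_2 between -0.012 and 0.012 m and z of short_banana_2 in the frame of short_panel_2 between -0.004 and 0.006 m and angle between the x axis of short_banana_2 and the x axis of short_panel_2, either way round below 0.25 rad and angle between short_banana_2's own z axis and vertical below 0.2 rad)) or ((x of short_banana_1 in the frame of short_panel_2 between -0.015 and 0.015 m and y of short_banana_1 in the frame of short_panel_2 between -0.012 and 0.012 m and z of short_banana_1 in the frame of short_panel_2 between -0.004 and 0.006 m and angle between the x axis of short_banana_1 and the x axis of short_panel_2, either way round below 0.25 rad and angle between short_banana_1's own z axis and vertical below 0.2 rad) and (x of short_banana_2 in the frame of short_panel_1 between -0.015 and 0.015 m and y of short_banana_2 in the frame of short_panel_1 between -0.012 and 0.012 m and z of short_banana_2 in the frame of short_panel_1 between -0.004 and 0.006 m and angle between the x axis of short_banana_2 and the x axis of short_panel_1, either way round below 0.25 rad and angle between short_banana_2's own z axis and vertical below 0.2 rad))) and linear speed of each of long_banana_1, long_banana_2, short_banana_1, short_banana_2 below 0.02 m/s and distance of each of broken_piece, unpeeled_banana from where it was at the start of the episode below 0.02 m); the robot touches nothing.
It fails at once if long banana 1 let go more than 45 mm above the tray's panels (dropped or thrown) (height (world z) of long_banana_1 above 0.055 m and contact force between the fingers and long_banana_1 below 0.01 N).
It fails at once if long banana 2 let go more than 45 mm above the tray's panels (dropped or thrown) (height (world z) of long_banana_2 above 0.055 m and contact force between the fingers and long_banana_2 below 0.01 N).
It fails at once if short banana 1 let go more than 45 mm above the tray's panels (dropped or thrown) (height (world z) of short_banana_1 above 0.055 m and contact force between the fingers and short_banana_1 below 0.01 N).
It fails at once if short banana 2 let go more than 45 mm above the tray's panels (dropped or thrown) (height (world z) of short_banana_2 above 0.055 m and contact force between the fingers and short_banana_2 below 0.01 N).
It also fails if it takes over 115 s, if anything falls off the work surface, if the arm or the gripper's body presses on something with over 40 N, if the wrist force passes 120 N, or if a joint passes its speed limit or range.

ROBOT

A 6-joint arm with a two-finger parallel gripper is mounted at the origin on the work surface. World frame = base frame: x ahead of the robot, y to its left, z up, the work surface at z = 0. Lengths are in m, angles in rad, forces in N, time in s.
With the tool pointing down it reaches from about 0.25 to 0.775 m from the base axis. Payload 8.9 kg.
Tool frame: the origin (TCP) lies where the fingers leave the gripper's body, on its centre line; the fingertips stand 73 mm ahead of it and the grasp point (between the pads) lies 54 mm ahead of it (finger_overhang is the distance from the TCP to the fingertips, in m); z points along the fingers, y is the line along which they close (so a half turn about z gives the same grasp; the last joint's range is limited). The gripper opens to 85 mm and grips with 20 to 120 N. Pads are 22 mm wide; open, the fingers measure 114 mm over their backs; the gripper's body (76 mm by 85 mm) begins 54 mm behind the grasp point. The pads swing forward as they close: fully open they stand 13 mm farther back than shut.
Start: joints at [1.131, 0.291, -0.153, 1.127, 0, 1.431], TCP at [0.156, 0.501, 0.304] pointing down, gripper open.
Joint ranges: [-2.52, 2.52], [-0.91, 1.74], [-1.3, 1.37], [-1.96, 2.02], [-1.52, 1.47], [-3.14, 3.14]. Speed limits (rad/s): [2.22, 2.22, 2.79, 3.14, 3.14, 3.14].

INTERFACE

Orientations are given as [roll, pitch, yaw] about the fixed x, y, z axes, in that order (R = Rz(yaw) Ry(pitch) Rx(roll)).
In Python, from rig import * gives the robot as it stands.
- The arm moves only by the shell command python3 -m creep 'ROWS' [OPENING]. ROWS is JSON, a list of rows, each a list of 2 entries, a list of its own where there are three numbers: the shift along the tool's x, y, z in cm, then the turn about the tool's z in degrees. In form: [[[dx, dy, dz], twist], ...]. A call has 1 to 12 rows; each row is the pose to reach, as a shift and turn from the pose commanded when the call began, along the tool's axes at that moment; what a row does not reach only later rows make up. A row lasts 1/10 s, in which the tool goes at most 50 mm and 8.59 degrees, less where a joint would pass 70% of its speed; a pose out of reach is approached as far as the arm can. A call with a gripper value outside its range is refused whole. OPENING is the opening, from 0 (shut) to 1 (fully open), set as the call begins (- or left out, the last holds). The fingers move at their own pace and stop on an object; the grip force is fixed at half the most. Time passes only in rows, so rows that repeat a pose let the fingers close. It gives the time, the measured TCP pose, the force, the opening and the grip force at its end, in the units of the state.
- state(): the state, without advancing time (a new reading comes with each control period).
- get_image(name): name is "scene" or "top" or "wrist"; returns a dict with "image" (420x560x3 uint8, blue, green, red), "range_z" (420x560 float32, m along the optical axis (not along the pixel's ray), 0 where there is no reading), "camera_matrix" (3x3 intrinsics, pixels), "extrinsics" (4x4, takes a point from camera to world coordinates). Camera axes: x right, y down, z forward; pixel columns grow to the right and rows downward; lengths in m; the calibration is good to about 2 mm. A picture is of the moment at which its call begins.
- close_job(): hands the job in; it is judged then, once.
The state is a dict: "time": time; "qpos": joint angles; "qd": joint speeds; "tau": joint torques, N m; "ee_pos": TCP position; "tcp_rot": TCP orientation; "ft_force": force on the tool from outside, world axes, zero at the start; "ft_torque": the same for the moment, N m; "opening": finger opening in m; "finger_force": force on a finger pad.
Only numpy, scipy, OpenCV 4.12 (cv2) and the standard library are available. Lean on these libraries where they do the work, as an engineer would, in place of code of your own. Each camera call takes 0.05 s, during which the arm holds its last target. There are 200 camera calls.

## Working session

There is one attempt and no reset: what is moved stays moved. The work goes in short steps, Python scripts to look and compute and a shell command to move; the robot and the scene stay as the last step left them, time stands still between calls to the robot, and variables do not carry over. Pictures are saved under pics/ and viewed, at most 14 in all, crops included, and the job is handed in when it is done.

```bash
mkdir -p pics
python3 - <<'E'
from rig import *
import cv2,numpy as np
s=state();print(s['time'],s['ee_pos'],s['tcp_rot'],s['opening'])
for n in ['top','scene']:
    d=get_image(n);cv2.imwrite(f'pics/{n}0.png',d['image']);np.savez(f'{n}0.npz',**d)
    print(n,d['camera_matrix'].tolist(),d['extrinsics'].round(3).tolist())
E
```

```text
0.0 [0.15539446 0.50110771 0.30333561] [-3.14028335e+00 -1.71967348e-04  2.84077551e+00] 0.0855624242923893
top [[408.232427833286, 0.0, 274.7278039906722], [0.0, 408.232427833286, 205.89733516755032], [0.0, 0.0, 1.0]] [[-0.014, -0.992, 0.128, 0.329], [-1.0, 0.015, 0.004, -0.145], [-0.005, -0.128, -0.992, 1.068], [0.0, 0.0, 0.0, 1.0]]
scene [[505.94648893371965, 0.0, 285.0157799707444], [0.0, 505.94648893371965, 204.20761033313133], [0.0, 0.0, 1.0]] [[0.575, 0.622, -0.532, 1.237], [0.818, -0.45, 0.358, -0.647], [-0.017, -0.641, -0.768, 1.146], [0.0, 0.0, 0.0, 1.0]]
```

View pics/top0.png

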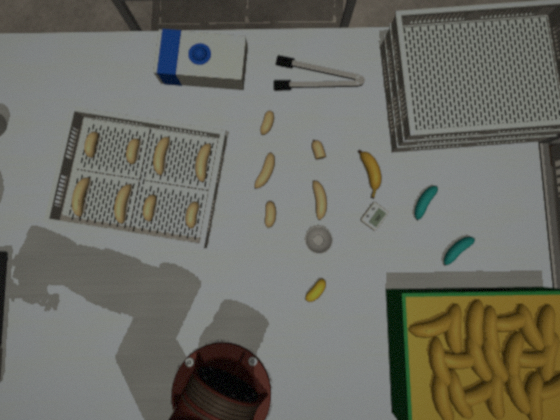

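View pics/scene0.png

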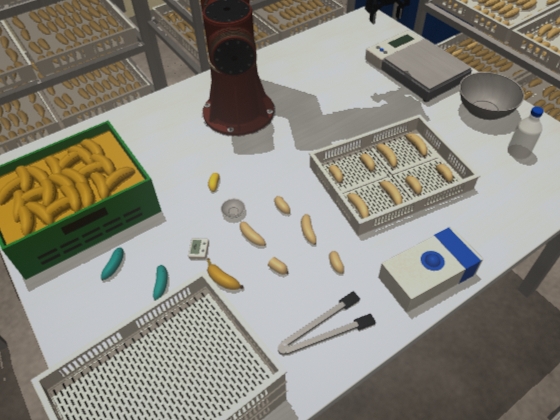

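```bash
cat > h.py <<'E'
import cv2,numpy as np
def cast(d,uv,z):
    K,E=d['camera_matrix'],d['extrinsics']
    uv=np.asarray(uv,float).reshape(-1,2)
    r=np.c_[(uv-K[:2,2])/[K[0,0],K[1,1]],np.ones(len(uv))]@E[:3,:3].T
    o=E[:3,3]; return (o+r*((z-o[2])/r[:,2])[:,None])[:,:2]
def cloud(d):
    K,E=d['camera_matrix'],d['extrinsics']; Z=d['range_z']
    v,u=np.mgrid[:420,:560]
    P=np.stack([(u-K[0,2])/K[0,0]*Z,(v-K[1,2])/K[1,1]*Z,Z],-1)
    return P@E[:3,:3].T+E[:3,3]
def bananas(d,lo=45,amin=50,amax=4000):
    hsv=cv2.cvtColor(d['image'],cv2.COLOR_BGR2HSV)
    m=cv2.inRange(hsv,(8,lo,60),(30,255,255)); P=cloud(d); out=[]
    n,lab,st,_=cv2.connectedComponentsWithStats(m)
    for i in range(1,n):
        if not amin<st[i,4]<amax: continue
        k=lab==i; v,u=np.nonzero(k); top=np.percentile(P[k][:,2],90)
        base=0.010 if top>0.034 else 0.0
        p=cast(d,np.c_[u,v],base+.0145)
        (cx,cy),(w,h),a=cv2.minAreaRect((p*1000).astype(np.float32))
        a=np.radians(a if w>h else a+90); ax=np.array([np.cos(a),np.sin(a)]); pe=np.array([-ax[1],ax[0]])
        c=np.array([cx,cy])/1000; q=p-c; t=q@ax; s=q@pe; mid=abs(t)<.011
        c2=c+pe*(s[mid].max()+s[mid].min())/2
        out.append(dict(px=(u.mean(),v.mean()),c=c2,L=max(w,h),W=(s[mid].max()-s[mid].min())*1000,a=np.degrees(a)%180,top=top,sat=hsv[k][:,1].mean()))
    return out
E
python3 - <<'E'
from h import *
d=dict(np.load('top0.npz'))
for b in bananas(d): print(np.round(b['px']),b['c'].round(4),'L%.0f W%.0f a%.1f top%.3f sat%.0f'%(b['L'],b['W'],b['a'],b['top'],b['sat']))
E
```

```text
[267. 122.] [ 0.6888 -0.124 ] L68 W27 a161.6 top0.028 sat93
[ 91. 144.] [0.6344 0.3418] L69 W34 a170.1 top0.038 sat94
[160. 155.] [0.602  0.1602] L104 W31 a169.2 top0.039 sat93
[132. 150.] [0.6155 0.2327] L68 W32 a173.1 top0.038 sat93
[318. 149.] [ 0.6152 -0.2573] L51 W28 a16.6 top0.030 sat94
[202. 162.] [0.5825 0.0505] L101 W32 a170.3 top0.039 sat93
[372. 171.] [ 0.5497 -0.4021] L126 W36 a13.2 top0.034 sat154
[265. 171.] [ 0.5566 -0.1199] L100 W28 a156.1 top0.029 sat94
[ 79. 196.] [0.495  0.3672] L104 W34 a170.5 top0.038 sat92
[320. 199.] [ 0.4795 -0.2611] L101 W28 a5.3 top0.029 sat94
[122. 203.] [0.4774 0.2572] L103 W33 a170.5 top0.038 sat92
[149. 207.] [0.4657 0.1842] L69 W31 a170.0 top0.037 sat94
[270. 214.] [ 0.4434 -0.1287] L68 W26 a179.2 top0.028 sat95
[191. 214.] [0.4447 0.0744] L67 W29 a171.9 top0.038 sat92
[316. 291.] [ 0.2463 -0.2421] L68 W30 a133.4 top0.028 sat155
```

```bash
cat > plan.py <<'E'
import sys,numpy as np
from rig import *
from scipy.spatial.transform import Rotation as R
s=state(); Rm=R.from_euler('xyz',s['tcp_rot']).as_matrix()
x,y,z,a=map(float,sys.argv[1:5])
d=Rm.T@(np.array([x,y,z])-s['ee_pos'])*100
yaw=np.degrees(np.arctan2(Rm[1,0],Rm[0,0]))
print('t%.1f'%s['time'],'shift cm',d.round(2),'twist',round(-((a-yaw+90)%180-90),1),'tilt',Rm[:,2].round(3))
E
python3 plan.py .5566 -.1199 .18 156.1
```

```text
t0.1 shift cm [-56.72 -47.41  12.39] twist 6.7 tilt [-0.    -0.001 -1.   ]
```

```bash
python3 -m creep '[[[-5,-4,0],0],[[-9,-8,0],0],[[-13,-11,1],0],[[-17,-14,2],1],[[-21,-17.5,3],2],[[-25,-21,4],2],[[-29,-24,5],3],[[-33,-27.5,6],4],[[-37,-31,7],5],[[-41,-34,8],6],[[-45,-37.5,9],6],[[-49,-41,10],6.7]]' 1; python3 plan.py .5566 -.1199 .15 156.1
```

```text
time: 1.3
ee_pos: [0.4775, 0.0029, 0.2124]
tcp_rot: [3.141, -0.0, 2.723]
ft_force: [0.7, 0.5, 0.6]
opening: 0.0853
finger_force: 0.0
t1.3 shift cm [-12.22  -8.01   6.24] twist -0.1 tilt [-0.  0. -1.]
```

```bash
python3 -m creep '[[[-4,-3,1],0],[[-8,-5,3],0],[[-11,-7,5],0],[[-11,-7,5],0],[[-11,-7,5],0],[[-11,-7,5],0]]'; python3 plan.py .5566 -.1199 .08 156.1
python3 - <<'E'
from rig import *
import cv2
cv2.imwrite('pics/w1.png',get_image('wrist')['image'])
E
```

```text
time: 1.9
ee_pos: [0.5485, -0.103, 0.1631]
tcp_rot: [3.141, -0.001, 2.724]
ft_force: [-0.8, 0.0, -0.2]
opening: 0.0853
finger_force: 0.0
t1.9 shift cm [-1.44 -1.22  8.31] twist -0.0 tilt [-0.001  0.    -1.   ]
```

View pics/w1.png

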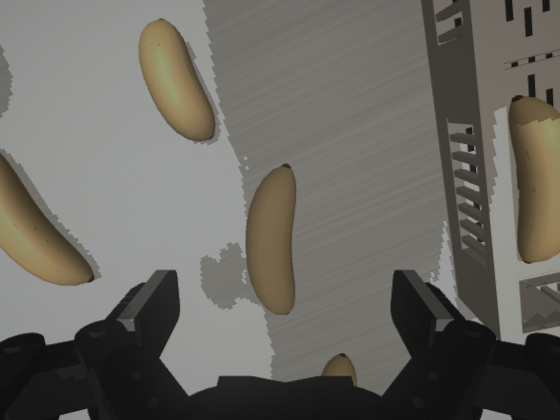

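The wrist view shows the long banana upright in the image at about (271, 240), between the open fingers (inner edges at columns 178 and 392). The grasp line is clear, so I go down.

```bash
python3 -m creep '[[[-1.4,-1.2,2],0],[[-1.4,-1.2,4],0],[[-1.4,-1.2,6],0],[[-1.4,-1.2,7.5],0],[[-1.4,-1.2,8.3],0],[[-1.4,-1.2,8.3],0],[[-1.4,-1.2,8.3],0]]'; python3 -m creep '[[[0,0,0],0],[[0,0,0],0],[[0,0,0],0],[[0,0,0],0],[[0,0,0],0],[[0,0,0],0],[[0,0,0],0],[[0,0,0],0]]' 0; python3 plan.py .5566 -.1199 .22 156.1
```

```text
time: 2.65
ee_pos: [0.5573, -0.12, 0.0808]
tcp_rot: [3.142, 0.001, 2.725]
ft_force: [0.2, 0.9, -0.0]
opening: 0.0854
finger_force: 0.0
time: 3.45
ee_pos: [0.5572, -0.1205, 0.0804]
tcp_rot: [3.142, 0.001, 2.724]
ft_force: [-1.2, 0.5, 4.9]
opening: 0.0278
finger_force: 60.2
t3.5 shift cm [  0.07   0.03 -13.96] twist -0.0 tilt [ 0.001 -0.    -1.   ]
```

```bash
python3 -m creep '[[[0,0,-1],0],[[0,0,-3],0],[[0,0,-6],0],[[0,0,-9],0],[[0,0,-12],0],[[0,0,-14],0],[[0,0,-14],0],[[0,0,-14],0]]'; python3 plan.py .592 .105 .22 170.4
```

```text
time: 4.25
ee_pos: [0.5568, -0.1203, 0.2201]
tcp_rot: [3.142, 0.0, 2.724]
ft_force: [-0.0, -0.6, -1.4]
opening: 0.028
finger_force: 59.4
t4.2 shift cm [5.920e+00 2.202e+01 1.000e-02] twist -14.3 tilt [ 0. -0. -1.]
```

```bash
python3 -m creep '[[[0.5,2,0],-2],[[1,5,0],-4],[[2,8,0],-6],[[3,11,0],-8],[[4,14,0],-10],[[5,17,0],-12],[[5.5,20,0],-14],[[5.9,22,0],-14.3],[[5.9,22,0],-14.3],[[5.9,22,0],-14.3],[[5.9,22,0],-14.3]]'; python3 plan.py .592 .105 .092 170.4
python3 - <<'E'
from rig import *
from h import *
d=get_image('wrist');cv2.imwrite('pics/w2.png',d['image'])
for b in bananas(d,amin=800,amax=30000): print(np.round(b['px']),b['c'].round(4),'L%.0f W%.0f a%.1f top%.3f sat%.0f'%(b['L'],b['W'],b['a'],b['top'],b['sat']))
E
```

```text
time: 5.35
ee_pos: [0.5917, 0.1039, 0.2191]
tcp_rot: [-3.141, -0.001, 2.973]
ft_force: [0.5, -0.3, -0.6]
opening: 0.0276
finger_force: 59.5
t5.3 shift cm [-0.03  0.12 12.71] twist -0.1 tilt [-0.002 -0.    -1.   ]
[206.  26.] [0.4645 0.0723] L38 W30 a168.0 top0.038 sat97
[373.  27.] [0.484  0.1825] L40 W30 a167.3 top0.038 sat97
[479.  39.] [0.5046 0.2531] L58 W33 a165.5 top0.039 sat97
[213. 204.] [0.5853 0.051 ] L105 W31 a169.8 top0.040 sat96
[359. 205.] [0.6046 0.1618] L104 W32 a169.7 top0.040 sat94
[291. 271.] [0.6552 0.0932] L201 W56 a170.3 top0.168 sat100
[457. 208.] [0.6182 0.2345] L70 W33 a169.9 top0.039 sat97
[ 54. 340.] [ 0.6866 -0.1223] L67 W33 a157.0 top0.029 sat97
```

View pics/w2.png

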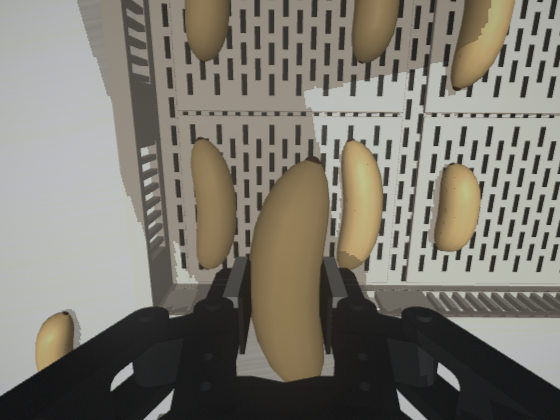

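Wrist view: the held banana lies straight along the fingers at (290, 270), between the laid neighbours at (213, 204) and (359, 205). They put the place's centre at about (0.594, 0.106), so I set it down there.

```bash
python3 -m creep '[[[-0.2,0.2,2],0],[[-0.2,0.2,5],0],[[-0.2,0.2,8],0],[[-0.2,0.2,10],0],[[-0.2,0.2,11.5],0],[[-0.2,0.2,12.2],0],[[-0.2,0.2,12.6],0],[[-0.2,0.2,12.7],0],[[-0.2,0.2,12.8],0],[[-0.2,0.2,12.8],0],[[-0.2,0.2,12.8],0]]'; python3 plan.py .594 .106 .0905 170.4
```

```text
time: 6.5
ee_pos: [0.5948, 0.1064, 0.0925]
tcp_rot: [3.141, 0.001, 2.974]
ft_force: [-0.2, 1.0, -1.2]
opening: 0.0278
finger_force: 59.4
t6.5 shift cm [ 0.07 -0.05  0.2 ] twist -0.0 tilt [ 0.001  0.    -1.   ]
```

```bash
python3 -m creep '[[[0,0,0.1],0],[[0,0,0.15],0],[[0,0,0.15],0]]';python3 -m creep '[[[0,0,0],0],[[0,0,0],0],[[0,0,0],0],[[0,0,0],0],[[0,0,0],0],[[0,0,0],0]]' 0.48;  python3 -m creep '[[[0,0,-1],0],[[0,0,-2],0],[[0,0,-4],0],[[0,0,-7],0],[[0,0,-10],0],[[0,0,-13],0],[[0,0,-13],0]]'; python3 plan.py .6888 -.124 .2 161.6
python3 - <<'E'
from rig import *
from h import *
for n in ('top','wrist'):
  d=get_image(n);cv2.imwrite('pics/%s3.png'%n,d['image'])
  for b in bananas(d,amin=[50,800][n=='wrist'],amax=30000): print(np.round(b['px']),b['c'].round(4),'L%.0f W%.0f a%.1f top%.3f sat%.0f'%(b['L'],b['W'],b['a'],b['top'],b['sat']))
E
```

```text
time: 6.8
ee_pos: [0.5946, 0.1064, 0.0905]
tcp_rot: [3.142, 0.0, 2.973]
ft_force: [0.6, 0.1, 0.4]
opening: 0.0277
finger_force: 59.6
time: 7.4
ee_pos: [0.5945, 0.1063, 0.0904]
tcp_rot: [3.142, -0.0, 2.973]
ft_force: [-0.1, -0.2, -0.1]
opening: 0.0411
finger_force: 0.0
time: 8.1
ee_pos: [0.5968, 0.1065, 0.2259]
tcp_rot: [3.14, 0.008, 2.974]
ft_force: [0.2, 0.3, 0.1]
opening: 0.0407
finger_force: 0.0
t8.1 shift cm [-12.91 -21.19   2.65] twist 8.8 tilt [ 0.008  0.    -1.   ]
[8. 8.] [1.0309 0.5933] L87 W7 a137.3 top0.648 sat67
[57.  1.] [1.0426 0.4495] L111 W6 a93.4 top0.631 sat62
[267. 122.] [ 0.6888 -0.124 ] L68 W27 a161.6 top0.028 sat92
[132. 150.] [0.6158 0.2329] L68 W33 a169.8 top0.038 sat93
[159. 157.] [0.595 0.161] L90 W32 a170.0 top0.039 sat93
[318. 149.] [ 0.6148 -0.2573] L52 W28 a16.4 top0.030 sat92
[202. 162.] [0.5833 0.0496] L104 W35 a170.1 top0.038 sat94
[179. 161.] [0.5865 0.1062] L93 W36 a169.9 top0.039 sat95
[372. 171.] [ 0.5504 -0.402 ] L127 W36 a13.2 top0.033 sat153
[320. 199.] [ 0.4796 -0.2612] L101 W28 a5.6 top0.029 sat93
[122. 203.] [0.4769 0.2565] L103 W34 a170.5 top0.039 sat91
[149. 207.] [0.464 0.185] L73 W32 a169.2 top0.037 sat94
[191. 214.] [0.4445 0.0745] L72 W34 a172.5 top0.037 sat93
[270. 214.] [ 0.4434 -0.1287] L68 W26 a179.2 top0.028 sat93
[316. 291.] [ 0.2462 -0.2423] L68 W30 a134.5 top0.028 sat154
[484. 357.] [ 0.0833 -0.6548] L382 W290 a89.3 top0.138 sat174
[207. 394.] [0.0136 0.0346] L139 W5 a92.2 top0.222 sat63
[202.  23.] [0.4667 0.0719] L34 W30 a169.2 top0.038 sat97
[366.  24.] [0.4859 0.1823] L34 W30 a170.3 top0.038 sat97
[471.  36.] [0.5063 0.2523] L54 W32 a164.4 top0.039 sat98
[209. 196.] [0.5847 0.0511] L104 W31 a169.8 top0.040 sat96
[287. 197.] [0.5951 0.106 ] L104 W31 a170.0 top0.040 sat96
[353. 197.] [0.6035 0.1619] L101 W32 a169.6 top0.040 sat94
[450. 200.] [0.6184 0.2343] L70 W33 a169.8 top0.039 sat97
[ 52. 332.] [ 0.6872 -0.122 ] L67 W33 a159.2 top0.029 sat98
```

The wrist view confirms the first long banana is centred, within about 1 mm. Next is the far short one.

```bash
python3 -m creep '[[[-2,-3,0],2],[[-4,-6,0],4],[[-6,-9,0],5],[[-7,-12,1],6],[[-9,-15,1],7],[[-11,-18,1],9],[[-12,-20,2],9.5],[[-12.8,-21.1,2.5],9.5],[[-12.8,-21.1,2.5],9.5],[[-12.8,-21.1,4],9.5],[[-12.8,-21.1,5],9.5],[[-12.8,-21.1,5],9.5]]' 1;  python3 plan.py .6885 -.1235 .08 160.7
```

```text
time: 9.4
ee_pos: [0.6842, -0.1215, 0.1687]
tcp_rot: [3.142, -0.003, 2.809]
ft_force: [-0.3, 0.8, 0.6]
opening: 0.0855
finger_force: 0.0
t9.4 shift cm [-0.5  -0.05  8.87] twist 0.3 tilt [-0.003  0.001 -1.   ]
```

```bash
python3 -m creep '[[[-0.4,-0.1,2],0],[[-0.4,-0.1,5],0],[[-0.4,-0.1,7],0],[[-0.4,-0.1,8.5],0],[[-0.4,-0.1,8.9],0],[[-0.4,-0.1,8.9],0],[[-0.4,-0.1,8.9],0]]'; python3 -m creep '[[[0,0,0],0],[[0,0,0],0],[[0,0,0],0],[[0,0,0],0],[[0,0,0],0],[[0,0,0],0],[[0,0,0],0],[[0,0,0],0]]' 0;python3 -m creep '[[[0,0,-1],0],[[0,0,-3],0],[[0,0,-6],0],[[0,0,-9],0],[[0,0,-12],0],[[0,0,-14],0],[[0,0,-14],0],[[0,0,-14],0]]'; python3 plan.py .626 .288 .22 170.2
```

```text
time: 10.1
ee_pos: [0.6896, -0.1254, 0.0827]
tcp_rot: [3.141, 0.002, 2.808]
ft_force: [0.4, 0.6, -0.1]
opening: 0.0856
finger_force: 0.0
time: 10.9
ee_pos: [0.6892, -0.1255, 0.0819]
tcp_rot: [3.142, 0.001, 2.808]
ft_force: [-0.9, -0.9, 6.1]
opening: 0.0272
finger_force: 60.9
time: 11.7
ee_pos: [0.6887, -0.1253, 0.2213]
tcp_rot: [-3.142, -0.0, 2.808]
ft_force: [-0.3, 0.0, -1.3]
opening: 0.0268
finger_force: 60.2
t11.7 shift cm [19.47 36.99  0.13] twist -9.3 tilt [-0.  0. -1.]
```

```bash
python3 -m creep '[[[1,2,0],-1],[[3,6,0],-2],[[5,10,0],-3],[[7,14,0],-4],[[9,18,0],-5],[[11.5,22,0],-6],[[13.5,26,0],-7],[[15.5,30,0],-8],[[17.5,33.5,0],-9],[[19,36,0],-9.3],[[19.5,37,0],-9.3],[[19.5,37,0],-9.3]]'; python3 -m creep '[[[0,0,0],0],[[0,0,0],0],[[0,0,0],0]]'; python3 plan.py .626 .288 .092 170.2
cat > look.py <<'E'
import sys
from rig import *
from h import *
for n in sys.argv[1:]:
  d=get_image(n);cv2.imwrite('pics/l_%s_%d.png'%(n,state()['time']*100),d['image'])
  for b in bananas(d,amin=[50,800][n=='wrist'],amax=30000):
    if .015<b['top']<.2 and b['c'][0]>.2: print(np.round(b['px']),b['c'].round(4),'L%.0f W%.0f a%.1f top%.3f'%(b['L'],b['W'],b['a'],b['top']))
E
python3 look.py wrist
```

```text
time: 12.9
ee_pos: [0.6246, 0.2897, 0.2201]
tcp_rot: [-3.141, -0.002, 2.973]
ft_force: [-0.1, 0.5, -1.4]
opening: 0.0266
finger_force: 60.1
time: 13.2
ee_pos: [0.6263, 0.2867, 0.2214]
tcp_rot: [-3.141, -0.0, 2.968]
ft_force: [1.0, -1.0, -1.3]
opening: 0.0267
finger_force: 60.1
t13.2 shift cm [ 0.05  0.12 12.94] twist -0.1 tilt [-0. -0. -1.]
[95. 25.] [0.485  0.1816] L36 W32 a170.0 top0.038
[204.  37.] [0.5061 0.2525] L55 W30 a165.5 top0.039
[368.  38.] [0.5255 0.3628] L56 W31 a164.4 top0.039
[ 50. 202.] [0.595  0.1053] L104 W37 a170.2 top0.040
[116. 200.] [0.6045 0.16  ] L104 W35 a170.3 top0.040
[215. 203.] [0.6182 0.2343] L70 W30 a169.8 top0.039
[360. 203.] [0.6384 0.3446] L70 W30 a169.3 top0.039
[287. 279.] [0.6946 0.2747] L141 W55 a170.0 top0.168
```

```bash
python3 -m creep '[[[-0.1,0.3,2],0],[[-0.1,0.3,5],0],[[-0.1,0.3,8],0],[[-0.1,0.3,10],0],[[-0.1,0.3,11.5],0],[[-0.1,0.3,12.2],0],[[-0.1,0.3,12.6],0],[[-0.1,0.3,12.8],0],[[-0.1,0.3,12.95],0],[[-0.1,0.3,12.95],0],[[-0.1,0.3,12.95],0]]'; python3 plan.py .628 .2895 .092 170.2
```

```text
time: 14.35
ee_pos: [0.6277, 0.291, 0.0925]
tcp_rot: [3.141, 0.001, 2.97]
ft_force: [-0.2, 0.4, -0.1]
opening: 0.0269
finger_force: 60.1
t14.3 shift cm [-0.06 -0.15  0.05] twist -0.0 tilt [ 0.001  0.    -1.   ]
```

```bash
python3 -m creep '[[[0,0,0.05],0],[[0,0,0.05],0]]';python3 -m creep '[[[0,0,0],0],[[0,0,0],0],[[0,0,0],0],[[0,0,0],0],[[0,0,0],0],[[0,0,0],0]]' 0.46;  python3 -m creep '[[[0,0,-1],0],[[0,0,-2],0],[[0,0,-4],0],[[0,0,-7],0],[[0,0,-10],0],[[0,0,-13],0],[[0,0,-13],0]]'; python3 look.py wrist; python3 plan.py .4795 -.2611 .2 185.5
```

```text
time: 14.55
ee_pos: [0.6277, 0.291, 0.092]
tcp_rot: [3.141, 0.001, 2.97]
ft_force: [-0.3, -0.1, 1.6]
opening: 0.0267
finger_force: 60.5
time: 15.15
ee_pos: [0.6274, 0.2909, 0.0914]
tcp_rot: [-3.142, -0.0, 2.97]
ft_force: [0.7, -0.3, -0.3]
opening: 0.0392
finger_force: 0.0
time: 15.85
ee_pos: [0.6295, 0.2917, 0.2276]
tcp_rot: [3.137, 0.008, 2.97]
ft_force: [1.6, 1.0, 0.2]
opening: 0.0392
finger_force: 0.0
[89. 22.] [0.4866 0.1813] L33 W33 a170.2 top0.038
[196.  34.] [0.5067 0.2516] L52 W30 a163.4 top0.039
[358.  36.] [0.5265 0.3621] L53 W30 a164.4 top0.039
[110. 193.] [0.6041 0.1602] L105 W35 a170.4 top0.040
[ 46. 195.] [0.595  0.1054] L104 W37 a170.2 top0.040
[208. 196.] [0.618  0.2341] L70 W30 a169.8 top0.039
[350. 196.] [0.638  0.3444] L70 W31 a170.7 top0.039
[284. 198.] [0.6294 0.2903] L70 W30 a169.5 top0.039
t15.9 shift cm [  5.28 -56.99   2.32] twist -15.3 tilt [ 0.005  0.002 -1.   ]
```

```bash
python3 -m creep '[[[0,-4,0],0],[[1,-8,0],-1],[[1,-12.5,0],-2],[[2,-17,0],-4],[[2,-21.5,0],-6],[[3,-26,0],-8],[[3,-30.5,0],-10],[[4,-35,0],-12],[[4,-39.5,0],-13],[[5,-44,0],-14],[[5,-48.5,1],-15],[[5.2,-52,2],-15.3]]' 1; python3 -m creep '[[[0,-2,0],0],[[0,-4,2],0],[[0,-5,3],0],[[0,-5,3],0],[[0,-5,3],0],[[0,-5,3],0],[[0,-5,3],0]]'; python3 look.py wrist; python3 plan.py .4795 -.2611 .08 185.5
```

```text
time: 17.1
ee_pos: [0.4865, -0.2149, 0.2012]
tcp_rot: [-3.141, 0.0, -3.047]
ft_force: [0.8, -0.3, 0.3]
opening: 0.0854
finger_force: 0.0
time: 17.8
ee_pos: [0.4925, -0.2616, 0.1721]
tcp_rot: [-3.141, 0.001, -3.045]
ft_force: [0.5, 0.5, -0.1]
opening: 0.0852
finger_force: 0.0
[504. 166.] [ 0.4463 -0.1266] L70 W35 a176.9 top0.029
[293. 198.] [ 0.4822 -0.26  ] L104 W30 a5.8 top0.030
[ 75. 270.] [ 0.5376 -0.4004] L108 W39 a9.8 top0.035
[274. 359.] [ 0.6052 -0.26  ] L42 W31 a14.4 top0.030
t17.9 shift cm [1.29 0.19 9.2 ] twist 0.0 tilt [ 0.001 -0.    -1.   ]
```

```bash
python3 -m creep '[[[1.1,0.2,2],0],[[1.1,0.2,5],0],[[1.1,0.2,7],0],[[1.1,0.2,8.5],0],[[1.1,0.2,9.1],0],[[1.1,0.2,9.2],0],[[1.1,0.2,9.2],0]]'; python3 -m creep '[[[0,0,0],0],[[0,0,0],0],[[0,0,0],0],[[0,0,0],0],[[0,0,0],0],[[0,0,0],0],[[0,0,0],0],[[0,0,0],0]]' 0;python3 -m creep '[[[0,0,-1],0],[[0,0,-3],0],[[0,0,-6],0],[[0,0,-9],0],[[0,0,-12],0],[[0,0,-14],0],[[0,0,-14],0],[[0,0,-14],0]]'; python3 plan.py .487 .313 .22 170.2
```

```text
time: 18.55
ee_pos: [0.4813, -0.2615, 0.0801]
tcp_rot: [-3.141, 0.001, -3.046]
ft_force: [-0.6, -0.6, 0.3]
opening: 0.0854
finger_force: 0.0
time: 19.35
ee_pos: [0.4812, -0.2617, 0.0799]
tcp_rot: [-3.141, 0.001, -3.046]
ft_force: [-0.6, 0.3, 5.8]
opening: 0.0278
finger_force: 60.0
time: 20.15
ee_pos: [0.4809, -0.2613, 0.2196]
tcp_rot: [-3.141, 0.0, -3.046]
ft_force: [-0.5, 0.2, -1.1]
opening: 0.0279
finger_force: 59.3
t20.1 shift cm [-6.070e+00  5.712e+01 -5.000e-02] twist 15.3 tilt [ 0. -0. -1.]
```

```bash
python3 -m creep '[[[0,2,0],1],[[-1,6,0],2],[[-1.5,10,0],3],[[-2,14,0],4],[[-2.5,18,0],5],[[-3,22,0],6],[[-3.5,26,0],8],[[-4,30,0],9],[[-4,34,0],10],[[-4.5,38,0],12],[[-5,42,0],13],[[-5.5,46,0],14]]'; python3 plan.py .487 .313 .22 170.2
```

```text
time: 21.35
ee_pos: [0.4909, 0.2032, 0.2181]
tcp_rot: [-3.141, -0.002, 2.992]
ft_force: [0.4, -1.2, -0.7]
opening: 0.0278
finger_force: 59.3
t21.4 shift cm [ 2.02 10.8  -0.2 ] twist 1.2 tilt [-0.002 -0.001 -1.   ]
```

```bash
python3 -m creep '[[[0.5,3,0],0.5],[[1,6,0],1],[[2,9,0],1.2],[[2,10.8,0],1.2],[[2,10.8,0],1.2],[[2,10.8,0],1.2],[[2,10.8,0],1.2],[[2,10.8,0],1.2]]'; python3 look.py wrist; python3 plan.py .488 .313 .0902 170.2
```

```text
time: 22.15
ee_pos: [0.4881, 0.3106, 0.2192]
tcp_rot: [-3.141, -0.001, 2.971]
ft_force: [-0.6, 0.1, -1.2]
opening: 0.028
finger_force: 59.3
[213. 200.] [0.4795 0.2587] L104 W32 a169.9 top0.040
[360. 202.] [0.4988 0.3696] L104 W32 a169.7 top0.040
[118. 202.] [0.4664 0.1849] L70 W33 a169.8 top0.039
[290. 272.] [0.5521 0.2996] L198 W57 a170.4 top0.169
[ 73. 330.] [0.57   0.1097] L65 W30 a123.7 top0.039
[ 13. 353.] [0.5825 0.0568] L95 W28 a157.7 top0.040
t22.2 shift cm [ 0.06  0.23 12.91] twist 0.0 tilt [-0. -0. -1.]
```

```bash
python3 -m creep '[[[0,0.3,2],0],[[0,0.3,5],0],[[0,0.3,8],0],[[0,0.3,10],0],[[0,0.3,11.5],0],[[0,0.3,12.2],0],[[0,0.3,12.5],0],[[0,0.3,12.7],0],[[0,0.3,12.8],0],[[0,0.3,12.8],0],[[0,0.3,12.8],0]]'; python3 plan.py .4892 .3142 .0901 170.2
```

```text
time: 23.3
ee_pos: [0.4889, 0.3146, 0.0919]
tcp_rot: [3.141, 0.001, 2.972]
ft_force: [-0.1, -0.1, 0.0]
opening: 0.028
finger_force: 59.4
t23.3 shift cm [-0.03 -0.04  0.18] twist 0.1 tilt [ 0.001  0.    -1.   ]
```

```bash
python3 -m creep '[[[0,0,0.1],0],[[0,0,0.15],0],[[0,0,0.15],0]]';python3 -m creep '[[[0,0,0],0],[[0,0,0],0],[[0,0,0],0],[[0,0,0],0],[[0,0,0],0],[[0,0,0],0]]' 0.48;  python3 -m creep '[[[0,0,-1],0],[[0,0,-2],0],[[0,0,-4],0],[[0,0,-7],0],[[0,0,-10],0],[[0,0,-13],0],[[0,0,-13],0]]'; python3 look.py wrist; python3 plan.py .445 -.1275 .2 178.5
```

```text
time: 23.6
ee_pos: [0.4887, 0.3145, 0.09]
tcp_rot: [3.142, 0.0, 2.972]
ft_force: [-0.2, 0.6, -0.8]
opening: 0.0281
finger_force: 59.5
time: 24.2
ee_pos: [0.4887, 0.3145, 0.0899]
tcp_rot: [3.142, -0.0, 2.972]
ft_force: [0.3, 0.2, -0.2]
opening: 0.0407
finger_force: 0.0
time: 24.9
ee_pos: [0.4906, 0.3155, 0.2252]
tcp_rot: [3.137, 0.006, 2.972]
ft_force: [0.8, 0.9, 0.1]
opening: 0.0411
finger_force: 0.0
[206. 195.] [0.4793 0.259 ] L104 W31 a169.8 top0.040
[350. 195.] [0.4981 0.3697] L103 W32 a169.8 top0.040
[285. 196.] [0.4902 0.3149] L104 W31 a170.4 top0.040
[112. 196.] [0.4662 0.185 ] L70 W33 a169.6 top0.039
[ 68. 323.] [0.569  0.1091] L64 W29 a117.5 top0.039
[ 11. 348.] [0.5856 0.0568] L95 W25 a157.6 top0.039
[284. 350.] [0.6264 0.2908] L70 W29 a169.7 top0.039
[336. 352.] [0.6309 0.3388] L62 W16 a169.4 top0.039
t24.9 shift cm [ -3.05 -44.39   2.18] twist -8.2 tilt [ 0.005  0.002 -1.   ]
```

```bash
python3 -m creep '[[[0,-4,0],0],[[0,-8,0],-1],[[-1,-12,0],-2],[[-1,-16,0],-3],[[-1,-20,0],-4],[[-2,-24,0],-5],[[-2,-28,0],-6],[[-2,-32,0],-7],[[-3,-36,1],-8],[[-3,-40,2],-8.2],[[-3,-43,3],-8.2],[[-3,-44.3,4],-8.2]]' 1; python3 -m creep '[[[0,0,1],0],[[0,0,1],0],[[0,0,1],0],[[0,0,1],0],[[0,0,1],0]]'; python3 look.py wrist; python3 plan.py .445 -.1275 .081 178.5
```

```text
time: 26.15
ee_pos: [0.4426, -0.1293, 0.1792]
tcp_rot: [-3.141, -0.0, 3.112]
ft_force: [0.3, 0.3, 0.1]
opening: 0.0855
finger_force: 0.0
time: 26.65
ee_pos: [0.4437, -0.1266, 0.1703]
tcp_rot: [-3.141, 0.001, 3.116]
ft_force: [-0.5, 0.0, 0.3]
opening: 0.0853
finger_force: 0.0
[285. 219.] [ 0.4455 -0.1282] L70 W29 a176.6 top0.029
t26.7 shift cm [-0.12 -0.07  8.93] twist 0.0 tilt [ 0.001 -0.    -1.   ]
```

```bash
python3 -m creep '[[[-0.1,-0.1,2],0.8],[[-0.1,-0.1,5],0.8],[[-0.1,-0.1,7],0.8],[[-0.1,-0.1,8.5],0.8],[[-0.1,-0.1,8.9],0.8],[[-0.1,-0.1,8.9],0.8],[[-0.1,-0.1,8.9],0.8]]'; python3 -m creep '[[[0,0,0],0],[[0,0,0],0],[[0,0,0],0],[[0,0,0],0],[[0,0,0],0],[[0,0,0],0],[[0,0,0],0],[[0,0,0],0]]' 0;python3 -m creep '[[[0,0,-1],0],[[0,0,-3],0],[[0,0,-6],0],[[0,0,-9],0],[[0,0,-12],0],[[0,0,-14],0],[[0,0,-14],0],[[0,0,-14],0]]'; python3 plan.py .457 .13 .22 170
```

```text
time: 27.4
ee_pos: [0.4448, -0.1284, 0.0816]
tcp_rot: [-3.141, 0.001, 3.101]
ft_force: [0.1, 0.3, 0.3]
opening: 0.0857
finger_force: 0.0
time: 28.2
ee_pos: [0.4445, -0.1284, 0.0814]
tcp_rot: [-3.141, 0.001, 3.101]
ft_force: [-2.0, -0.5, 7.2]
opening: 0.0267
finger_force: 59.5
time: 29.0
ee_pos: [0.4443, -0.1282, 0.2212]
tcp_rot: [-3.141, 0.001, 3.101]
ft_force: [-0.2, -0.7, -1.4]
opening: 0.0271
finger_force: 59.1
t29.0 shift cm [-0.22 25.85  0.11] twist 7.7 tilt [ 0.001 -0.    -1.   ]
```

```bash
python3 -m creep '[[[0,2,0],1],[[0,5,0],2],[[0,8,0],3],[[0,11,0],4],[[0,14,0],5],[[0,17,0],6],[[0,20,0],7],[[0,23,0],7.7],[[-0.2,25,0],7.7],[[-0.2,25.9,0],7.7],[[-0.2,25.9,0],7.7],[[-0.2,25.9,0],7.7]]'; python3 look.py wrist; python3 plan.py .457 .13 .0915 170
```

```text
time: 30.2
ee_pos: [0.4565, 0.1298, 0.2204]
tcp_rot: [-3.141, -0.001, 2.966]
ft_force: [0.1, -0.0, -0.8]
opening: 0.027
finger_force: 59.2
[453. 201.] [0.4795 0.2593] L104 W34 a169.9 top0.040
[533. 202.] [0.4905 0.3161] L104 W38 a171.5 top0.040
[212. 202.] [0.4467 0.0756] L71 W30 a169.6 top0.039
[358. 202.] [0.4667 0.1866] L71 W31 a169.8 top0.039
[287. 286.] [0.5367 0.1153] L169 W54 a169.9 top0.168
[551. 357.] [0.6345 0.3325] L72 W18 a1.9 top0.035
[508. 342.] [0.6135 0.3012] L44 W27 a45.2 top0.037
t30.2 shift cm [-0.04  0.06 12.91] twist -0.1 tilt [-0.001 -0.    -1.   ]
```

```bash
python3 -m creep '[[[0,0.1,2],0],[[0,0.1,5],0],[[0,0.1,8],0],[[0,0.1,10],0],[[0,0.1,11.5],0],[[0,0.1,12.2],0],[[0,0.1,12.6],0],[[0,0.1,12.8],0],[[0,0.1,12.9],0],[[0,0.1,12.9],0],[[0,0.1,12.9],0]]'; python3 plan.py .4567 .1311 .0915 170
```

```text
time: 31.35
ee_pos: [0.4573, 0.1315, 0.0923]
tcp_rot: [3.141, 0.001, 2.967]
ft_force: [-0.3, 0.3, -0.8]
opening: 0.0267
finger_force: 59.2
t31.4 shift cm [ 0.05 -0.05  0.08] twist -0.0 tilt [ 0.001  0.    -1.   ]
```

```bash
python3 -m creep '[[[0,0,0.1],0],[[0,0,0.1],0]]';python3 -m creep '[[[0,0,0],0],[[0,0,0],0],[[0,0,0],0],[[0,0,0],0],[[0,0,0],0],[[0,0,0],0]]' 0.46;  python3 -m creep '[[[0,0,-1],0],[[0,0,-2],0],[[0,0,-4],0],[[0,0,-7],0],[[0,0,-10],0],[[0,0,-13],0],[[0,0,-13],0]]'; python3 -m creep '[[[0,-4,0],0],[[0,-8,-1],0],[[0,-12,-2],0],[[0,-16,-3],0],[[0,-20,-4],0],[[0,-20,-4],0],[[0,-20,-4],0],[[0,-20,-4],0],[[0,-20,-4],0]]'; python3 look.py top scene; ls pics
```

```text
time: 31.55
ee_pos: [0.4573, 0.1315, 0.0914]
tcp_rot: [3.141, 0.001, 2.967]
ft_force: [-0.2, -0.5, 5.5]
opening: 0.0269
finger_force: 59.8
time: 32.15
ee_pos: [0.457, 0.1314, 0.0909]
tcp_rot: [-3.142, -0.0, 2.966]
ft_force: [0.1, -0.6, -0.6]
opening: 0.0394
finger_force: 0.0
time: 32.85
ee_pos: [0.4591, 0.1318, 0.2255]
tcp_rot: [3.139, 0.007, 2.967]
ft_force: [0.1, -0.2, -0.6]
opening: 0.0392
finger_force: 0.0
time: 33.75
ee_pos: [0.4221, -0.0645, 0.2606]
tcp_rot: [3.141, -0.001, 2.968]
ft_force: [0.1, -0.3, 0.4]
opening: 0.0394
finger_force: 0.0
[ 91. 144.] [0.6343 0.3423] L69 W33 a169.6 top0.037
[110. 146.] [0.6271 0.2899] L69 W34 a173.0 top0.037
[132. 151.] [0.6139 0.2329] L70 W34 a1.6 top0.038
[318. 149.] [ 0.6152 -0.2573] L51 W28 a16.6 top0.029
[372. 171.] [ 0.5504 -0.402 ] L127 W36 a13.2 top0.033
[ 79. 196.] [0.4952 0.3671] L104 W34 a169.6 top0.038
[ 98. 199.] [0.4883 0.3132] L104 W36 a170.2 top0.038
[316. 291.] [ 0.2462 -0.2423] L68 W30 a134.5 top0.028
[527.  93.] [0.543  0.8559] L74 W35 a136.8 top0.079
[417. 143.] [0.5021 0.3676] L112 W42 a170.3 top0.039
[405. 148.] [0.492  0
[... 218 characters left out ...]
77 W40 a168.9 top0.038
[336. 173.] [0.4487 0.0736] L81 W33 a166.4 top0.038
[431. 178.] [0.6318 0.2898] L78 W38 a168.2 top0.038
[213. 181.] [ 0.2518 -0.2461] L74 W30 a141.3 top0.028
[414. 184.] [0.6203 0.2327] L78 W37 a167.5 top0.037
[392. 191.] [0.6037 0.1603] L99 W38 a170.5 top0.039
[377. 198.] [0.5945 0.1056] L99 W38 a171.0 top0.039
[359. 204.] [0.5841 0.0493] L98 W37 a169.9 top0.039
[278. 266.] [ 0.6169 -0.2567] L59 W32 a16.2 top0.030
[222. 277.] [ 0.5547 -0.3993] L132 W37 a14.7 top0.033
l_scene_3385.png
l_top_3379.png
l_wrist_1325.png
l_wrist_1590.png
l_wrist_1785.png
l_wrist_2220.png
l_wrist_2495.png
l_wrist_2670.png
l_wrist_3025.png
scene0.png
top0.png
top3.png
w1.png
w2.png
wrist3.png
```

All four lie at the middles of their places, flat and parallel to their neighbours (tops at 38–39 mm). The broken piece and unpeeled banana have not moved, so I hand the job in.

```bash
python3 -c "from rig import *; print(close_job())"
```

```text
the job is handed in; nothing more can be done
None
```

The job is handed in: all four peeled bananas lie in their size-matched places, within about 2 mm of centre by the last camera measurements, at 33.9 s of the 115 s limit; the judge's verdict was not shown.

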